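# Set the rotary stage to its long line and lock it

### The job

With the fingertips, gently push the peg of the rotary stage's dial round, either way, until the black index mark on the dial lines up with the one long, broad line of the scale around it. Then push the lock lever's knob over toward the dial, right up to its stop, leaving the dial lined up. Only push: do not grip or pinch the peg or the knob, and do not disturb the other things on and around the stage.

Things in the scene. Friction and masses are not known exactly. Their poses are not given: they have to be found in the camera images.
- stage: the rotary stage, screwed down to the bench: grey base plate 150 (its x) x 270 (its y) x 14 mm, origin at the centre of its underside, +z up. The dial stands on its +y half, the lock lever on its -y half
- dial_axis (a point): point on the dial's upright turning axis, at the height of the dial's upper face (30 mm above the bench)
- dial_peg (a point): centre of the top of the dial's finger peg: upright dark steel peg, 12 mm diameter, standing 32 mm above the dial's face (from 30 to 62 mm above the bench), 40 mm from the dial's axis. The dial is a plain metal disc 114 mm across
- index_mark (a point): outer end of the dial's index mark, 58 mm from the axis, at the dial's rim. The mark is a straight black line 4.5 mm wide on the dial's face, running outward from near the axis, under the peg, to the rim: seen from the axis, peg and index mark lie in the same direction
- target_line (a point): inner end of the target line, 58 mm from the dial's axis. The scale is a fixed metal disc 156 mm across below the dial, its face 20 mm above the bench, whose rim shows 24 black lines 15 degrees apart: 23 short thin ones (6 x 1.4 mm) and one long broad one (18 x 4.5 mm), the target line
- dial (a joint): turning angle of the dial, rad, growing counter-clockwise seen from above; its zero has no meaning for the job. It turns freely both ways by more than a full turn, with light friction (about 2 N at the peg), and stays where it is left
- lever_knob (a point): centre of the top of the lock lever's knob: upright black knob, 16 mm diameter, from 33 to 73 mm above the bench, at the free end of the lever's flat arm, 60 mm from the lever's pivot
- lever_pivot (a point): point on the lock lever's upright turning axis, 30 mm above the bench. Two small steel posts 8 mm thick, 38 mm high above the bench, stand either side of the arm, 36 mm from the pivot, and mark the lever's two ends
- lock_lever (a joint): angle of the lock lever, rad: about 0 = open (turned away from the dial), 1.05 = locked, at its stop on the dial's side; grows counter-clockwise seen from above. It moves with light friction (about 1.5 N at the knob) and stays where it is left. At joint value q the arm points q - 0.524 rad from the stage's +x axis
- gauge_block: flat grey steel block, 32x60x14, lying on the stage's base plate; a bystander (sizes in mm); origin at the centre of its underside
- tape_roll_gold: gold roll of tape, 88 across, 21 high, lying flat; a bystander (sizes in mm); origin at the centre of its underside
- screwdriver: small screwdriver, 148 long, 21 thick; a bystander (sizes in mm); origin at the centre of its underside
- rubber_stamp: hand stamp with round handle, 23x36x60 high, standing; a bystander (sizes in mm); origin at the centre of its underside
- ink_pad: closed flat tin ink pad, 62x77x17; a bystander (sizes in mm); origin at the centre of its underside
- tweezers_straight: steel tweezers lying flat, 125 long, 14x10 across; a bystander (sizes in mm); origin at the centre of its underside

How it is judged (in metres and radians):
On the way, in this order (a step that is already met when the one before it is completed fails the run):
1. the index mark lines up with the long line and the dial rests, the lever not yet pushed over (horizontal distance between index_mark and target_line below 0.0045 m and value of joint lock_lever below 0.6 rad and velocity of joint dial between -0.05 and 0.05 rad/s), for 0.3 s.
2. the lock lever is pushed over to its stop on the dial's side (value of joint lock_lever above 0.93 rad), for 0.2 s.
At the end, for the whole second after the job is handed in: index mark within 4.5 mm at the rim (about 4.4 degrees) of the long line, dial at rest, lock lever beyond 0.93 of its 1.05 rad, the six loose bystanders within 20 mm of where they stood (horizontal distance between index_mark and target_line below 0.0045 m and value of joint lock_lever above 0.93 rad and velocity of joint dial between -0.05 and 0.05 rad/s and distance of each of gauge_block, tape_roll_gold, screwdriver, rubber_stamp, ink_pad, tweezers_straight from where it was at the start of the episode below 0.02 m); the robot touches nothing.
It fails at once if a bystander is lifted, carried or pushed away (20 mm or more) (distance of any of gauge_block, tape_roll_gold, screwdriver, rubber_stamp, ink_pad, tweezers_straight from where it was at the start of the episode above 0.02 m).
It fails at once if the dial or its peg is gripped or pushed hard (over 20 N) (contact force between the fingers and dial above 20 N).
It fails at once if the lock lever is gripped or pushed hard (over 25 N) (contact force between the fingers and lock_lever above 25 N).
It also fails if it takes over 64 s, if anything falls off the work surface, if the arm or the gripper's body presses on something with over 40 N, if the wrist force passes 120 N, or if a joint passes its speed limit or range.

### The arm

A 6-joint arm with a two-finger parallel gripper is mounted at the origin on a cart in front of the work surface, level with it; the furniture and walls round the work are solid. World frame = base frame: x ahead of the robot, y to its left, z up, the work surface at z = 0. Lengths are in mm, angles in rad, forces in N, time in s.
With the tool pointing down it reaches from about 275 to 1000 mm from the base axis. Payload 8.4 kg.
Tool frame: the origin (TCP) lies midway between the tips of the shut fingers; the grasp point (between the pads) lies 19 mm behind it; z points along the fingers, y is the line along which they close (so a half turn about z gives the same grasp; the last joint's range is limited). The gripper opens to 85 mm and grips with 20 to 120 N. Pads are 22 mm wide; open, the fingers measure 114 mm over their backs; the gripper's body (76 mm by 85 mm) begins 54 mm behind the grasp point. The pads swing forward as they close: fully open they stand 13 mm farther back than shut.
Start: joints at [-1.115, 0.353, 1.633, -0, 1.155, -0.002], TCP at [276.234, -560.645, 231.281] pointing down, gripper open.
Joint ranges: [-2.63, 2.63], [-0.92, 2.1], [0.06, 2.66], [-1.3, 4.44], [0, 2.69], [-3.02, 3.02]. Speed limits (rad/s): [2.22, 2.22, 2.79, 3.14, 3.14, 3.14].

### API

Orientations are given as [roll, pitch, yaw] about the fixed x, y, z axes, in that order (R = Rz(yaw) Ry(pitch) Rx(roll)).
In Python, from rig import telemetry, optics, r gives the robot as it stands.
- The arm moves only by the tool play_rows, never from a script. Its arguments are lists of equal length, an entry for each row: "dp": the shift along the tool's x, y, z in units of 40 mm (1.0 is 40 mm), a list of three; "rot": the turn, a rotation vector about the tool's x, y, z in units of 6 degrees (1.0 is 6 degrees), a list of three. In form: {"dp": [[tx, ty, tz], ...], "rot": [[ax, ay, az], ...]}. A call has 1 to 5 rows; each row is the pose to reach, as a shift and turn from the pose commanded when the call began, along the tool's axes at that moment; what a row does not reach only later rows make up. A row lasts 1/12 s, in which the tool goes at most 41.7 mm and 7.16 degrees, less where a joint would pass 70% of its speed; a pose out of reach is approached as far as the arm can. A call with a gripper value outside its range is refused whole. "fingers" is the opening, from 0 (shut) to 1 (fully open), set as the call begins (left out, the last holds). The fingers move at their own pace and stop on an object; "grip_force" is the grip in N (left out, the last holds). Time passes only in rows, so rows that repeat a pose let the fingers close. It gives the time, the measured TCP pose, the force, the opening and the grip force at its end, in the units of the state.
- telemetry.sense(): the state, without advancing time (a new reading comes with each control period).
- optics.grab_frame(name): name is "side" or "top" or "wrist"; returns a dict with "color" (480x640x3 uint8, red, green, blue), "mtx" (3x3 intrinsics, pixels), "D" ([k1, k2, p1, p2, k3] as OpenCV has them; the pictures are not rectified), "R" (3x3) and "t" (3): a world point X has camera coordinates R X + t; the wrist camera has in their place "mount" (4x4, takes a point from camera to tool coordinates, whose origin is the TCP and whose axes are the flange's). Camera axes: x right, y down, z forward; pixel columns grow to the right and rows downward; lengths in mm; the calibration is good to about 2 mm. A picture is of the moment at which its call begins: read the wrist's pose just before it. There is no depth.
- r.sign_off(): hands the job in; it is judged then, once.
The state is a dict: "clock": time; "qpos": joint angles; "qvel": joint speeds; "joint_efforts": joint torques, N m; "eef_pos": TCP position; "tcp_rot": TCP orientation; "contact_force": force on the tool from outside, world axes, zero at the start; "wrist_torque": the same for the moment, N m; "opening": opening from 0.0 (shut) to 1.0 (fully open); "grasp_force": force on a finger pad.
Only numpy, scipy, OpenCV 4.12 (cv2) and the standard library are available. Lean on these libraries where they do the work, as an engineer would, in place of code of your own. Each camera call takes 0.05 s, during which the arm holds its last target. There are 200 camera calls.

## Working session

There is one attempt and no reset: what is moved stays moved. The work goes in short steps, Python scripts to look and compute and a tool call to move; the robot and the scene stay as the last step left them, time stands still between calls to the robot, and variables do not carry over. Pictures are saved under pics/ and viewed, at most 10 in all, crops included, and the job is handed in when it is done.

Besides the shell and the picture viewer there is one more tool, called after "Request:" as a command line: name --argument value ..., lists and objects as JSON in quotes. play_rows: Moves the arm, as the interface text tells. Its arguments: {"type":"object","properties":{"dp":{"type":"array"},"rot":{"type":"array"},"fingers":{"type":"number"},"grip_force":{"type":"number"}},"required":["dp","rot"]}

```bash
mkdir -p pics; ls
python3 - <<'E'
from rig import telemetry, optics, r
import cv2,pickle
s=telemetry.sense();print(s)
F={}
for n in("top","side"):
    f=optics.grab_frame(n);F[n]=f;cv2.imwrite(f"pics/{n}0.png",f["color"][:,:,::-1])
    print(n,-f["R"].T@f["t"],f["mtx"][0])
pickle.dump(F,open("f0.pkl","wb"))
E
```

```text
pics
{'clock': 0.0, 'qpos': array([-1.11542563e+00,  3.53667280e-01,  1.63414526e+00,  1.14629290e-05,
        1.15520887e+00, -2.37048313e-03]), 'qvel': array([ 0.00036127,  0.00029764,  0.00096268, -0.00156587, -0.00048035,
       -0.0006182 ]), 'joint_efforts': array([-1.68011342e-03, -6.05248475e+01, -3.42072165e+01, -1.48850827e-04,
        9.10782226e-03, -6.32746463e-06]), 'eef_pos': array([ 276.00740854, -560.210955  ,  230.54498005]), 'tcp_rot': array([-3.14016393e+00, -1.38673739e-05,  4.57736531e-01]), 'contact_force': array([-0.0042136 ,  0.75231909,  0.34724677]), 'wrist_torque': array([-0.02491425,  0.02694532, -0.03251464]), 'grasp_force': 0.0, 'opening': 1.0006857774580322}
top [358.37640363  33.74139468 913.14298708] [479.65583969   0.         320.58751366]
side [ -29.83168738 -781.56634197  577.60494599] [551.2352936    0.         319.66794284]
```

View pics/top0.png

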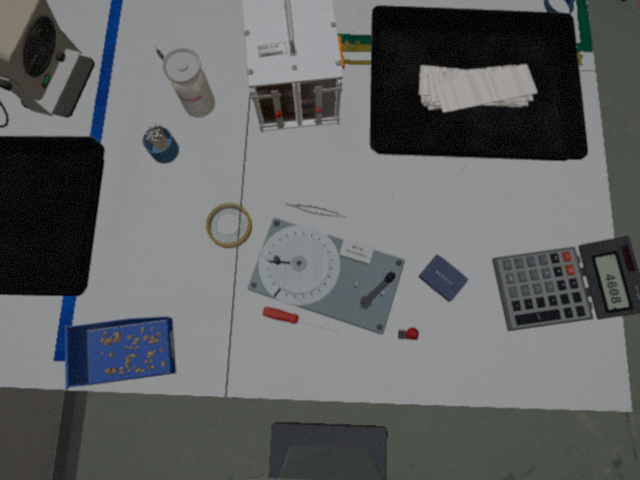

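View pics/side0.png

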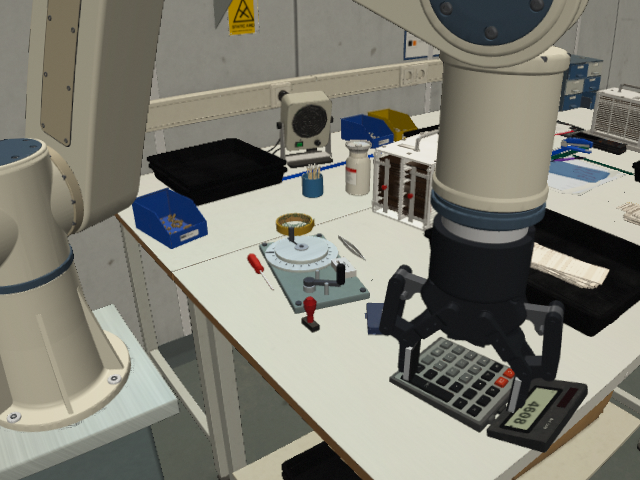

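The dial is near (299,263) in the top view, with its peg at about (275,261). The long line is at about (277,292), the lever knob at (391,277) and its pivot at (367,302). Next I'll enlarge that area and measure it.

```bash
cat > h.py <<'E'
import numpy as np,cv2,pickle
def ray(f,uv):
    p=cv2.undistortPoints(np.array([[uv]],float),f["mtx"],np.array(f["D"],float))[0,0]
    return -f["R"].T@f["t"], f["R"].T@np.array([p[0],p[1],1])
def plane(f,uv,z):
    c,d=ray(f,uv); return c+d*(z-c[2])/d[2]
def proj(f,X):
    return cv2.projectPoints(np.array(X,float).reshape(-1,3),cv2.Rodrigues(f["R"])[0],np.array(f["t"],float),f["mtx"],np.array(f["D"],float))[0][:,0]
E
python3 - <<'E'
from h import *
F=pickle.load(open("f0.pkl","rb"));f=F["top"]
# rectify top view onto plane z=20: 2.5px/mm
P=plane(f,(299,263),20);print(P)
c=f["color"][200:345,235:425,::-1];cv2.imwrite("pics/top0c.png",cv2.resize(c,None,fx=4,fy=4,interpolation=cv2.INTER_CUBIC))
c=F["side"]["color"][200:345,235:425,::-1];cv2.imwrite("pics/side0c.png",cv2.resize(c,None,fx=4,fy=4,interpolation=cv2.INTER_CUBIC))
E
```

```text
[539.83288965  80.87212857  20.        ]
```

View pics/top0c.png

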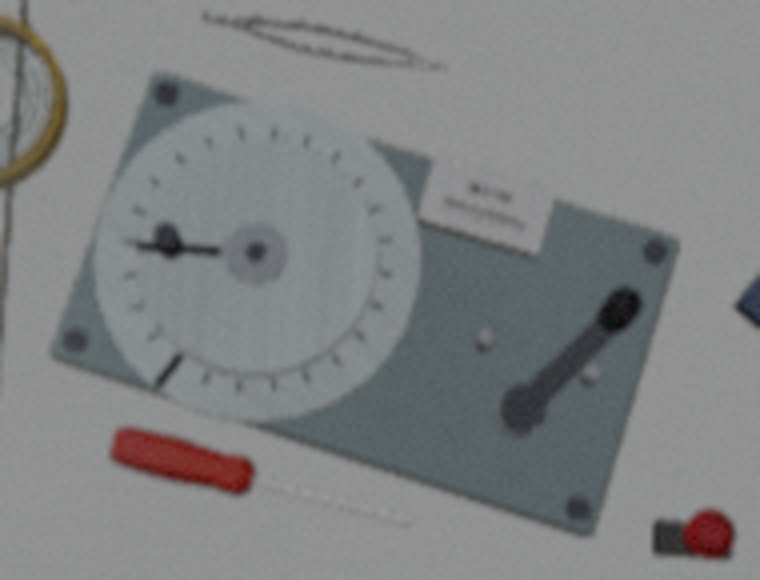

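View pics/side0c.png

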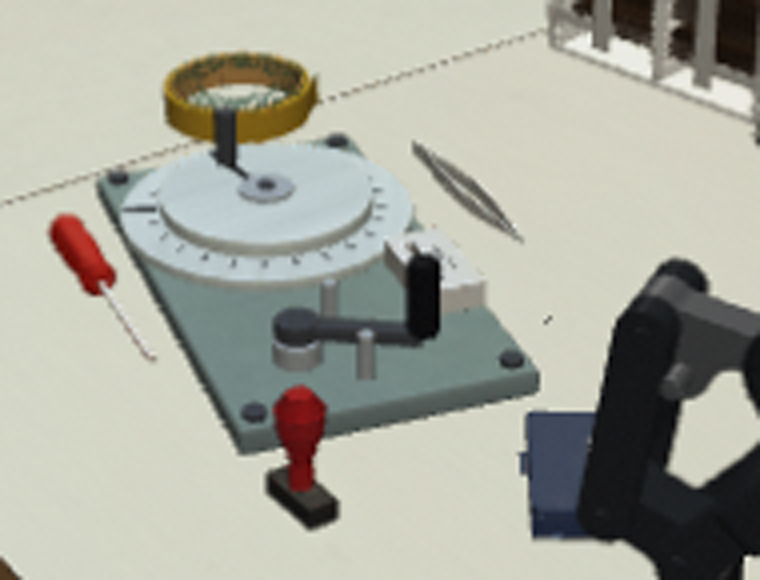

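The crop shows the target line from (183,355) to (158,387), the hub at (257,252) and the peg top at about (168,235). The knob top is about (625,300) and the pivot about (522,408), with the small white block beside the lever. I'll convert these to world points and check them against the given sizes.

```bash
cat >> h.py <<'E'
def o(x,y): return (235+(x+.5)/4-.5, 200+(y+.5)/4-.5)
E
python3 - <<'E'
from h import *
np.set_printoptions(precision=1,suppress=True)
F=pickle.load(open("f0.pkl","rb"));f=F["top"];s=F["side"]
def tri(a,b):
    (c1,d1),(c2,d2)=ray(f,o(*a)),ray(s,o(*b))
    A=np.stack([d1,-d2],1);k=np.linalg.lstsq(A,c2-c1,rcond=None)[0]
    p,q=c1+k[0]*d1,c2+k[1]*d2;return (p+q)/2,np.linalg.norm(p-q)
C=np.array([plane(f,o(*p),14) for p in((155,72),(680,240),(592,535),(52,355))])[:,:2]
print("corners",C,"sides",[np.linalg.norm(C[i]-C[i-3]) for i in range(4)],"centre",C.mean(0))
ty=(C[0]+C[3]-C[1]-C[2]); yaw=np.arctan2(ty[1],ty[0])-np.pi/2;print("yaw %.4f"%yaw)
hub=plane(f,o(257,252),33);print("hub",hub,"scale ctr",plane(f,o(257,264),20))
peg=plane(f,o(168,233),62);print("peg",peg,np.linalg.norm((peg-hub)[:2]))
mk=plane(f,o(135,244),30);print("mark end",mk,np.linalg.norm((mk-hub)[:2]))
for n,p in(("tin",(183,355)),("tout",(158,387))):
    q=plane(f,o(*p),20);d=(q-hub)[:2];print(n,q,np.linalg.norm(d),np.degrees(np.arctan2(d[1],d[0])))
for q in(peg,mk):
    d=(q-hub)[:2];print(np.degrees(np.arctan2(d[1],d[0])))
kn=plane(f,o(625,298),73);pv=plane(f,o(522,408),36);d=(kn-pv)[:2];print("knob",kn,"piv",pv,np.linalg.norm(d),np.arctan2(d[1],d[0])-yaw+.524)
print("tri peg",tri((168,233),(226,112)),"knob",tri((625,298),(425,258)),"hub",tri((257,252),(267,183)),"pivot",tri((522,408),(297,320)))
for n,p,z in(("post1",(486,335),38),("post2",(592,370),38),("gb",(430,160),28),("gb",(556,195),28),("gb",(538,256),28),("gb",(418,218),28)):print(n,plane(f,o(*p),z))
E
```

```text
corners [[ 629.6  135.6]
 [ 555.3 -120.8]
 [ 414.1  -79.8]
 [ 488.5  175.9]] sides [np.float64(267.05228527934327), np.float64(146.99146608973464), np.float64(266.2772787414177), np.float64(146.77464751224304)] centre [521.9  27.7]
yaw -0.2827
hub [537.9  80.5  33. ] scale ctr [534.7  80.9  20. ]
peg [539.2 119.7  62. ] 39.27100979255581
mark end [540.2 138.1  30. ] 57.727722299035996
tin [490.  113.5  20. ] 58.206997400724134 145.42682671255648
tout [474.5 124.3  20. ] 77.11478997482568 145.33780675770055
88.0299311029991
87.73599498163601
knob [515.  -86.2  73. ] piv [469.  -44.5  36. ] 62.099119744718756 0.0706697505968914
tri peg (array([538.9, 119.5,  63.8]), np.float64(0.02455507964058544)) knob (array([514.5, -85.7,  75.4]), np.float64(0.28307028154869984)) hub (array([537.3,  80. ,  37.8]), np.float64(0.8264098920410567)) pivot (array([469.3, -44.6,  38.5]), np.float64(1.4602234827483747))
post1 [501.9 -27.1  38. ]
post2 [487.4 -76.1  38. ]
gb [586.7   0.5  28. ]
gb [571.8 -59.7  28. ]
gb [542.  -51.5  28. ]
gb [558.2   5.4  28. ]
```

Request:
play_rows --dp '[[0.566, -0.494, 0], [1.132, -0.988, 0], [1.7, -1.48, 0], [2.26, -1.98, 0], [2.83, -2.47, 0]]' --rot '[[0, 0, 0], [0, 0, 0], [0, 0, 0], [0, 0, 0], [0, 0, 0]]' --fingers 0

```text
clock: 0.52
eef_pos: [334.2, -420.5, 230.9]
tcp_rot: [-3.141, 0.0, 0.457]
contact_force: [0.1, 0.8, -0.4]
opening: 0.303
grasp_force: 0.0
```

Request:
play_rows --dp '[[0.566, -0.494, 0], [1.132, -0.988, 0], [1.7, -1.48, 0], [2.26, -1.98, 0], [2.83, -2.47, 0]]' --rot '[[0, 0, 0], [0, 0, 0], [0, 0, 0], [0, 0, 0], [0, 0, 0]]'

```text
clock: 0.93
eef_pos: [392.0, -281.8, 231.1]
tcp_rot: [-3.141, 0.0, 0.458]
contact_force: [0.5, -0.4, 0.2]
opening: -0.0
grasp_force: 0.0
```

Request:
play_rows --dp '[[0.566, -0.494, 0], [1.132, -0.988, 0], [1.7, -1.48, 0], [2.26, -1.98, 0], [2.83, -2.47, 0]]' --rot '[[0, 0, 0], [0, 0, 0], [0, 0, 0], [0, 0, 0], [0, 0, 0]]'

```text
clock: 1.35
eef_pos: [449.9, -143.1, 231.1]
tcp_rot: [-3.141, 0.0, 0.458]
contact_force: [0.4, -0.1, 0.1]
opening: 0.003
grasp_force: 0.0
```

Request:
play_rows --dp '[[0.566, -0.494, 0], [1.132, -0.988, 0], [1.7, -1.48, 0], [2.26, -1.98, 0], [2.83, -2.47, 0]]' --rot '[[0, 0, 0], [0, 0, 0], [0, 0, 0], [0, 0, 0], [0, 0, 0]]'

```text
clock: 1.77
eef_pos: [507.8, -4.5, 231.1]
tcp_rot: [-3.141, 0.0, 0.458]
contact_force: [1.2, 0.5, 0.1]
opening: -0.003
grasp_force: 0.0
```

Request:
play_rows --dp '[[0.566, -0.494, 0], [1.132, -0.988, 0], [1.7, -1.48, 0], [2.26, -1.98, 0], [2.83, -2.47, 0]]' --rot '[[0, 0, 0], [0, 0, 0], [0, 0, 0], [0, 0, 0], [0, 0, 0]]'

```text
clock: 2.18
eef_pos: [565.7, 134.2, 231.0]
tcp_rot: [-3.141, 0.001, 0.458]
contact_force: [-0.2, -1.1, -0.4]
opening: 0.004
grasp_force: 0.0
```

Request:
play_rows --dp '[[0, 0, 0.7], [0, 0, 1.4], [0, 0, 2.1], [0, 0, 2.8], [0, 0, 3.3]]' --rot '[[0, 0, 0], [0, 0, 0], [0, 0, 0], [0, 0, 0], [0, 0, 0]]'

```text
clock: 2.6
eef_pos: [564.2, 132.5, 96.6]
tcp_rot: [-3.141, 0.003, 0.458]
contact_force: [-0.6, -0.5, -0.0]
opening: 0.002
grasp_force: 0.0
```

Run:
```python
from rig import telemetry, optics
import cv2
f=optics.grab_frame("side")
a=f["color"][180:330,230:400,::-1]
a=cv2.resize(a,None,fx=2.35,fy=2.35,interpolation=cv2.INTER_CUBIC)
g=optics.grab_frame("top")["color"][200:350,235:405,::-1]
g=cv2.resize(g,None,fx=2.35,fy=2.35,interpolation=cv2.INTER_CUBIC)
cv2.imwrite("pics/a1.png",cv2.hconcat([a,g]))
```

```text
(no output)
```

View pics/a1.png

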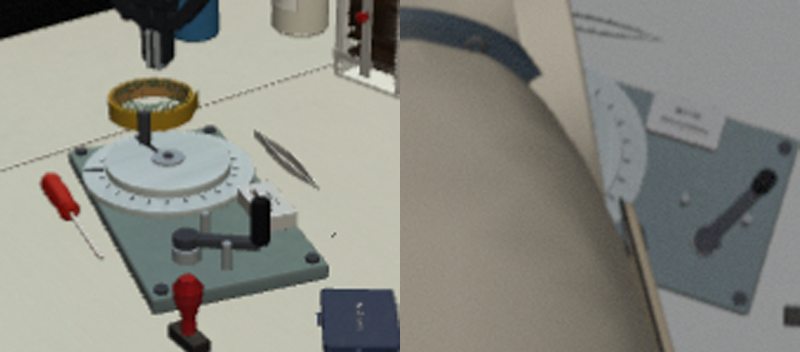

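The side half shows the slim shut fingers at (150,55), above and beyond the peg at (145,125), and the scene is undisturbed. The arm hides the dial in the top view. Descending now.

Request:
play_rows --dp '[[0, 0, 0.3], [0, 0, 0.7], [0, 0, 1.1], [0, 0, 1.3], [0, 0, 1.3]]' --rot '[[0, 0, 0], [0, 0, 0], [0, 0, 0], [0, 0, 0], [0, 0, 0]]'

```text
clock: 3.12
eef_pos: [565.2, 132.5, 46.5]
tcp_rot: [-3.141, 0.001, 0.458]
contact_force: [-0.1, -0.7, -0.5]
opening: -0.003
grasp_force: 0.0
```

Request:
play_rows --dp '[[-0.1, 0, 0], [-0.2, -0.01, 0], [-0.27, -0.025, 0], [-0.33, -0.04, 0], [-0.4, -0.06, 0]]' --rot '[[0, 0, 0], [0, 0, 0], [0, 0, 0], [0, 0, 0], [0, 0, 0]]'

```text
clock: 3.53
eef_pos: [551.4, 128.5, 48.3]
tcp_rot: [3.142, -0.004, 0.457]
contact_force: [2.7, 5.4, 1.1]
opening: 0.001
grasp_force: 2.2
```

Request:
play_rows --dp '[[-0.1, -0.04, 0], [-0.2, -0.06, 0], [-0.3, -0.08, 0], [-0.4, -0.085, 0], [-0.5, -0.08, 0]]' --rot '[[0, 0, 0], [0, 0, 0], [0, 0, 0], [0, 0, 0], [0, 0, 0]]'

```text
clock: 3.95
eef_pos: [530.8, 121.8, 47.6]
tcp_rot: [3.141, -0.001, 0.458]
contact_force: [2.1, 2.7, -0.1]
opening: 0.005
grasp_force: 1.4
```

Request:
play_rows --dp '[[-0.07, 0.01, 0], [-0.14, 0.03, 0], [-0.2, 0.05, 0], [-0.23, 0.06, 0], [-0.23, 0.06, 0]]' --rot '[[0, 0, 0], [0, 0, 0], [0, 0, 0], [0, 0, 0], [0, 0, 0]]'

```text
clock: 4.37
eef_pos: [523.1, 115.0, 47.1]
tcp_rot: [-3.142, 0.001, 0.458]
contact_force: [-0.6, -0.4, -0.5]
opening: -0.002
grasp_force: 0.0
```

Run:
```python
from rig import telemetry, optics
import cv2,pickle
f=optics.grab_frame("side");pickle.dump(f,open("s2.pkl","wb"))
a=f["color"][195:285,255:355,::-1]
cv2.imwrite("pics/a2.png",cv2.resize(a,None,fx=6,fy=6,interpolation=cv2.INTER_CUBIC))
```

```text
(no output)
```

View pics/a2.png

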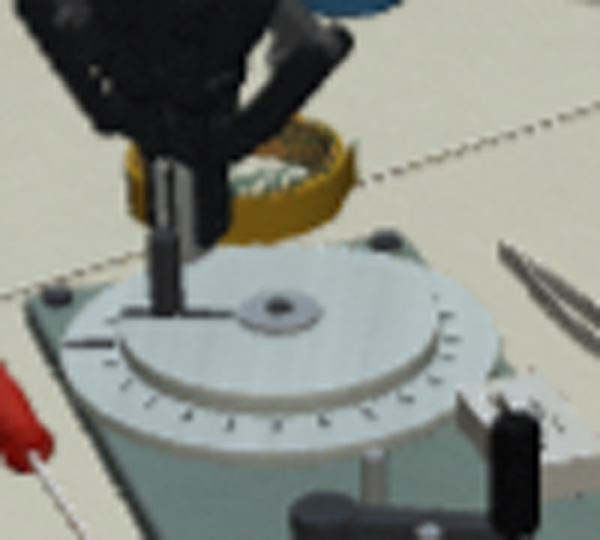

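The side crop shows the fingertips behind the peg at (165,270). The index mark's rim end is at (122,313) and the target line runs from (62,344) to (114,344). I'll compute the angles.

Run:
```python
from h import *
f=pickle.load(open("s2.pkl","rb"))
c=lambda x,y:(255+(x+.5)/6-.5,195+(y+.5)/6-.5)
P=lambda p,z:plane(f,c(*p),z)[:2]
ax=P((279,307),35);print("axis",ax)
for n,p,z in(("mark out",(122,313),30),("mark in",(234,314),30),("t out",(62,344),20),("t in",(114,344),20),("pegbase",(167,312),30)):
    q=P(p,z)
    for a in(ax,np.array([537.3,80.6])):
        d=q-a;print(n,q,np.linalg.norm(d),np.degrees(np.arctan2(d[1],d[0])))
```

```text
axis [539.19040593  83.31366439]
mark out [497.2230902  121.28300715] 56.59440413432014 137.86322032592278
mark out [497.2230902  121.28300715] 57.107493114170055 134.57000737913953
mark in [528.66785462  96.52356555] 16.888622639028892 128.53961725269534
mark in [528.66785462  96.52356555] 18.11280965228008 118.46206690757697
t out [477.20187357 130.50523389] 77.90778123576179 142.718157417396
t out [477.20187357 130.50523389] 78.11732951666592 140.2939007889964
t in [492.06559011 119.28820605] 59.28672628752775 142.6423027621028
t in [492.06559011 119.28820605] 59.52250940121145 139.46020319637933
pegbase [510.45267447 112.22772703] 40.76616523575098 134.82475824316933
pegbase [510.45267447 112.22772703] 41.48604591026734 130.32639851388873
```

Request:
play_rows --dp '[[-0.03, 0.01, 0], [-0.06, 0.025, 0], [-0.09, 0.04, 0], [-0.09, 0.04, 0], [-0.09, 0.04, 0]]' --rot '[[0, 0, 0], [0, 0, 0], [0, 0, 0], [0, 0, 0], [0, 0, 0]]'

```text
clock: 4.83
eef_pos: [521.0, 112.3, 47.2]
tcp_rot: [3.142, 0.0, 0.458]
contact_force: [1.0, 0.8, -0.1]
opening: 0.0
grasp_force: 0.4
```

Run:
```python
from rig import telemetry, optics
import cv2,pickle
f=optics.grab_frame("side");pickle.dump(f,open("s3.pkl","wb"))
a=f["color"][195:285,255:355,::-1]
b=optics.grab_frame("wrist")["color"][:,:,::-1]
cv2.imwrite("pics/a3.png",cv2.hconcat([cv2.resize(a,(400,360),interpolation=cv2.INTER_CUBIC),cv2.resize(b,(400,360))]))
```

```text
(no output)
```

View pics/a3.png

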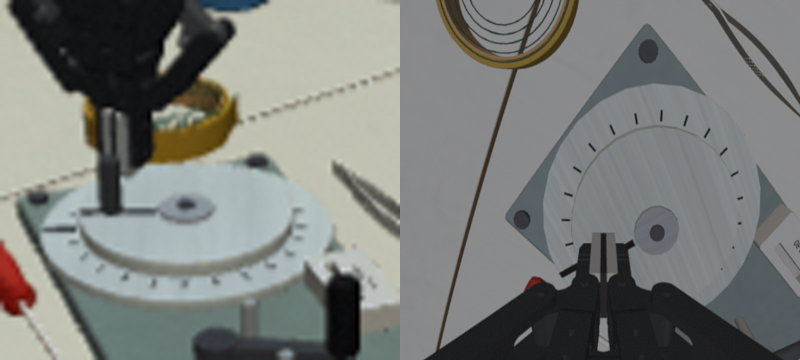

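The mark is now close to the target line. I'll back off, lift, and move toward the lever so the dial is visible from above.

Request:
play_rows --dp '[[0.15, 0, 0], [0.35, 0, 0], [0.35, 0, -0.4], [0.35, 0, -1.0], [0.35, 0, -1.6]]' --rot '[[0, 0, 0], [0, 0, 0], [0, 0, 0], [0, 0, 0], [0, 0, 0]]'

```text
clock: 5.35
eef_pos: [533.8, 118.9, 111.5]
tcp_rot: [-3.141, 0.002, 0.458]
contact_force: [0.8, 0.8, 0.1]
opening: 0.0
grasp_force: 0.0
```

Request:
play_rows --dp '[[-0.4, 0.6, 0], [-0.8, 1.2, 0], [-1.2, 1.8, 0], [-1.6, 2.5, 0], [-2.0, 3.1, 0]]' --rot '[[0, 0, 0], [0, 0, 0], [0, 0, 0], [0, 0, 0], [0, 0, 0]]'

```text
clock: 5.77
eef_pos: [517.5, -29.2, 111.6]
tcp_rot: [3.141, -0.001, 0.458]
contact_force: [1.4, 0.1, 0.7]
opening: 0.0
grasp_force: 0.0
```

Request:
play_rows --dp '[[-0.4, 0.6, 0], [-0.8, 1.2, 0], [-1.19, 1.86, 0], [-1.19, 1.86, 0], [-1.19, 1.86, 0]]' --rot '[[0, 0, -1.0], [0, 0, -2.0], [0, 0, -3.0], [0, 0, -4.0], [0, 0, -5.0]]'

```text
clock: 6.18
eef_pos: [507.5, -117.5, 111.4]
tcp_rot: [3.141, -0.0, 0.984]
contact_force: [-0.6, 0.9, 0.8]
opening: -0.003
grasp_force: 0.0
```

Request:
play_rows --dp '[[0, 0, 0], [0, 0, 0], [0, 0, 0], [0, 0, 0], [0, 0, 0]]' --rot '[[0, 0, -1.0], [0, 0, -2.0], [0, 0, -3.0], [0, 0, -3.25], [0, 0, -3.25]]'

```text
clock: 6.6
eef_pos: [507.6, -115.7, 111.4]
tcp_rot: [3.141, 0.0, 1.323]
contact_force: [-0.4, -0.7, -0.7]
opening: -0.002
grasp_force: 0.0
```

Run:
```python
from rig import telemetry, optics
import cv2,pickle
s=telemetry.sense();print(s["qpos"])
f=optics.grab_frame("top");g=optics.grab_frame("side");w=optics.grab_frame("wrist");pickle.dump((f,g,w,s),open("s4.pkl","wb"))
a=f["color"][210:320,245:345,::-1];b=g["color"][195:305,255:355,::-1]
cv2.imwrite("pics/a4.png",cv2.hconcat([cv2.resize(x,(400,440),interpolation=cv2.INTER_CUBIC) for x in(a,b)]))
```

```text
[-2.27008465e-01  3.45799485e-01  1.95856306e+00 -5.01346799e-05
  8.36988448e-01  2.07917186e-02]
```

View pics/a4.png

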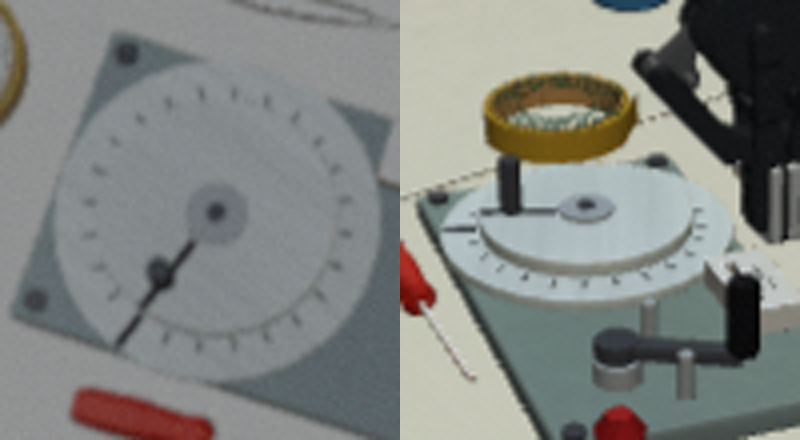

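In the top view the mark and the long line form one line, from (195,240) to (118,345). I'll measure the residual angle.

Run:
```python
from h import *
f,g,w,s=pickle.load(open("s4.pkl","rb"))
gr=cv2.cvtColor(f["color"],cv2.COLOR_RGB2GRAY).astype(float)
for ax in([537.6,80.5],[536.5,80.8],[538,79.5]):
  for n,z,r in(("in",30,(18,30)),("out",30,(50,56)),("target",20,(62,74))):
    A=[]
    for R in np.arange(*r,1.):
        th=np.radians(np.arange(125,166,.25));X=np.stack([ax[0]+R*np.cos(th),ax[1]+R*np.sin(th),0*th+z],1)
        p=proj(f,X).astype(np.float32);v=cv2.remap(gr.astype(np.float32),p[:,0].copy(),p[:,1].copy(),cv2.INTER_LINEAR).ravel()
        d=np.clip(np.median(v)-v-20,0,None)
        if d.sum()>0:A.append(np.degrees((th*d).sum()/d.sum()))
    print(ax,n,np.mean(A),np.std(A))
```

```text
[537.6, 80.5] in 142.93947326096188 0.45882844453681165
[537.6, 80.5] out 143.98490281021478 0.011340956437454624
[537.6, 80.5] target 144.63415806797195 0.3470547500137642
[536.5, 80.8] in 142.00550451120606 0.4986019463491199
[536.5, 80.8] out 143.56167149475712 0.04801196530175155
[536.5, 80.8] target 144.18455620853368 0.1422885087829527
[538, 79.5] in 141.45902174320474 0.650331821983107
[538, 79.5] out 143.33778950662824 0.05401630688649485
[538, 79.5] target 144.18137803063004 0.37595723209470705
```

The index is about 0.8° short of the line, well inside the 4.4° tolerance. Now the lever.

Request:
play_rows --dp '[[0, 0, 0.4], [0, 0, 0.8], [0, 0, 1.2], [0, 0, 1.52], [0, 0, 1.52]]' --rot '[[0, 0, 0], [0, 0, 0], [0, 0, 0], [0, 0, 0], [0, 0, 0]]'

```text
clock: 7.17
eef_pos: [505.5, -115.3, 48.4]
tcp_rot: [-3.138, 0.0, 1.321]
contact_force: [-0.9, 0.0, 0.7]
opening: 0.001
grasp_force: 0.0
```

Request:
play_rows --dp '[[0.1, 0, 0], [0.2, 0, 0], [0.28, 0.01, 0], [0.36, 0.03, 0], [0.45, 0.06, 0]]' --rot '[[0, 0, 0], [0, 0, 0], [0, 0, 0], [0, 0, 0], [0, 0, 0]]'

```text
clock: 7.58
eef_pos: [515.0, -99.0, 51.4]
tcp_rot: [3.139, 0.0, 1.322]
contact_force: [2.4, -4.0, -1.2]
opening: 0.004
grasp_force: 1.7
```

Request:
play_rows --dp '[[0.1, 0.03, 0], [0.2, 0.06, 0], [0.3, 0.08, 0], [0.4, 0.09, 0], [0.5, 0.1, 0]]' --rot '[[0, 0, 0], [0, 0, 0], [0, 0, 0], [0, 0, 0], [0, 0, 0]]'

```text
clock: 8.0
eef_pos: [522.4, -79.9, 50.4]
tcp_rot: [-3.141, -0.0, 1.322]
contact_force: [0.3, -2.2, 0.7]
opening: 0.003
grasp_force: 1.0
```

Request:
play_rows --dp '[[0.1, 0, 0], [0.2, -0.01, 0], [0.3, -0.03, 0], [0.4, -0.05, 0], [0.45, -0.06, 0]]' --rot '[[0, 0, 0], [0, 0, 0], [0, 0, 0], [0, 0, 0], [0, 0, 0]]'

```text
clock: 8.42
eef_pos: [524.4, -61.7, 50.4]
tcp_rot: [-3.141, -0.0, 1.322]
contact_force: [0.8, -1.0, 0.6]
opening: -0.001
grasp_force: 0.7
```

Request:
play_rows --dp '[[0.04, -0.01, 0], [0.08, -0.02, 0], [0.12, -0.03, 0], [0.15, -0.04, 0], [0.15, -0.04, 0]]' --rot '[[0, 0, 0], [0, 0, 0], [0, 0, 0], [0, 0, 0], [0, 0, 0]]'

```text
clock: 8.83
eef_pos: [524.3, -55.9, 50.4]
tcp_rot: [-3.141, -0.0, 1.322]
contact_force: [0.1, -0.3, -0.7]
opening: 0.003
grasp_force: 0.0
```

Request:
play_rows --dp '[[0.025, -0.01, 0], [0.05, -0.02, 0], [0.075, -0.03, 0], [0.1, -0.035, 0], [0.1, -0.035, 0]]' --rot '[[0, 0, 0], [0, 0, 0], [0, 0, 0], [0, 0, 0], [0, 0, 0]]'

```text
clock: 9.25
eef_pos: [524.1, -51.8, 50.5]
tcp_rot: [-3.141, -0.0, 1.322]
contact_force: [-0.7, -0.4, 0.0]
opening: -0.001
grasp_force: 0.2
```

Request:
play_rows --dp '[[0.02, -0.01, 0], [0.04, -0.015, 0], [0.04, -0.015, 0], [0.04, -0.015, 0]]' --rot '[[0, 0, 0], [0, 0, 0], [0, 0, 0], [0, 0, 0]]'

```text
clock: 9.58
eef_pos: [523.9, -50.1, 50.5]
tcp_rot: [-3.141, -0.0, 1.322]
contact_force: [0.0, -0.9, 0.1]
opening: 0.001
grasp_force: 0.1
```

Run:
```python
from h import *
from rig import telemetry, optics
g=optics.grab_frame("side");f=optics.grab_frame("top");pickle.dump((f,g),open("s5.pkl","wb"))
b=g["color"][200:310,255:365,::-1];a=f["color"][210:320,300:410,::-1]
cv2.imwrite("pics/a5.png",cv2.hconcat([cv2.resize(x,(400,400),interpolation=cv2.INTER_CUBIC) for x in(a,b)]))
# expected knob top pixels in side crop for q values
for q in(.9,.95,1.0,1.05):
    t=q-.524-.283;print(q,(proj(g,[469+60*np.cos(t),-44.5+60*np.sin(t),73])[0]-[255,200])*400/110+[400,0])
```

```text
0.9 [679.42020499 194.02740795]
0.95 [675.49120907 192.07548453]
1.0 [671.37627069 190.22660806]
1.05 [667.08553752 188.48434643]
```

View pics/a5.png

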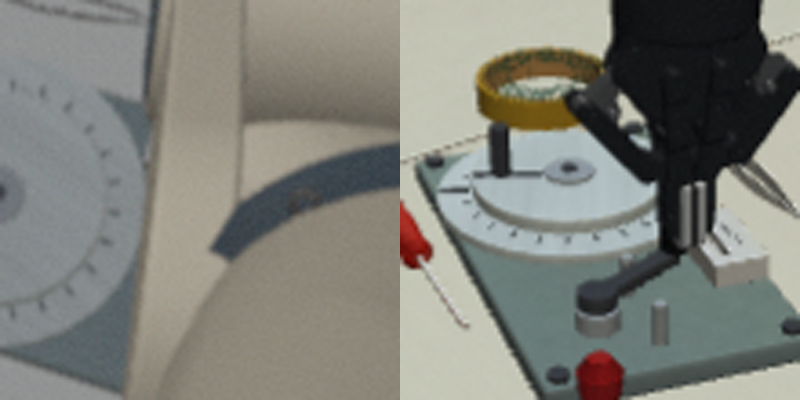

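The side half shows the arm nearly at the post at (627,262), and no stop has been felt yet. I'll creep on until the force rises.

Request:
play_rows --dp '[[0.015, -0.005, 0], [0.03, -0.01, 0], [0.045, -0.015, 0], [0.045, -0.015, 0]]' --rot '[[0, 0, 0], [0, 0, 0], [0, 0, 0], [0, 0, 0]]'

```text
clock: 10.02
eef_pos: [523.6, -48.3, 50.4]
tcp_rot: [-3.141, 0.0, 1.322]
contact_force: [-0.7, -1.5, 0.2]
opening: -0.001
grasp_force: 0.6
```

Request:
play_rows --dp '[[0.015, -0.005, 0], [0.03, -0.01, 0], [0.03, -0.01, 0]]' --rot '[[0, 0, 0], [0, 0, 0], [0, 0, 0]]'

```text
clock: 10.27
eef_pos: [523.7, -48.0, 50.5]
tcp_rot: [3.141, 0.001, 1.322]
contact_force: [-1.2, -8.7, -0.6]
opening: 0.0
grasp_force: 4.1
```

The force rose to 9 N, so the lever is at its stop. I'll retreat straight back, lift, and swing clear to verify.

Request:
play_rows --dp '[[-0.1, 0, 0], [-0.3, 0, 0], [-0.5, 0, 0], [-0.5, 0, -0.6], [-0.5, 0, -1.4]]' --rot '[[0, 0, 0], [0, 0, 0], [0, 0, 0], [0, 0, 0], [0, 0, 0]]'

```text
clock: 10.68
eef_pos: [516.4, -67.0, 104.9]
tcp_rot: [-3.136, 0.001, 1.321]
contact_force: [0.6, 0.5, 0.7]
opening: 0.002
grasp_force: 0.0
```

Request:
play_rows --dp '[[-0.6, 0, -0.5], [-1.2, 0, -1.0], [-1.9, 0, -1.5], [-2.6, 0, -1.5], [-3.3, 0, -1.5]]' --rot '[[0, 0, 0], [0, 0, 0], [0, 0, 0], [0, 0, 0], [0, 0, 0]]'

```text
clock: 11.1
eef_pos: [486.4, -196.3, 168.1]
tcp_rot: [3.138, 0.0, 1.322]
contact_force: [-0.4, 0.3, -0.7]
opening: -0.006
grasp_force: 0.0
```

Request:
play_rows --dp '[[-0.7, 0, 0], [-1.4, 0, 0], [-2.1, 0, 0], [-2.1, 0, 0]]' --rot '[[0, 0, 0], [0, 0, 0], [0, 0, 0], [0, 0, 0]]'

```text
clock: 11.43
eef_pos: [464.4, -280.1, 166.7]
tcp_rot: [3.141, 0.001, 1.319]
contact_force: [-1.3, 0.7, 0.4]
opening: 0.001
grasp_force: 0.0
```

Run:
```python
from h import *
from rig import telemetry, optics
f=optics.grab_frame("top");pickle.dump(f,open("s6.pkl","wb"))
c=f["color"][200:345,235:425,::-1];cv2.imwrite("pics/a6.png",cv2.resize(c,None,fx=4,fy=4,interpolation=cv2.INTER_CUBIC))
for q in(.9,.95,1.0,1.05):
    t=q-.524-.283;print(q,(proj(f,[469+60*np.cos(t),-44.5+60*np.sin(t),73])[0]-[235,200])*4)
```

```text
0.9 [517.84335837 262.3777886 ]
0.95 [511.15807528 262.90806139]
1.0 [504.51348808 263.76637528]
1.05 [497.92544066 264.95080414]
```

View pics/a6.png

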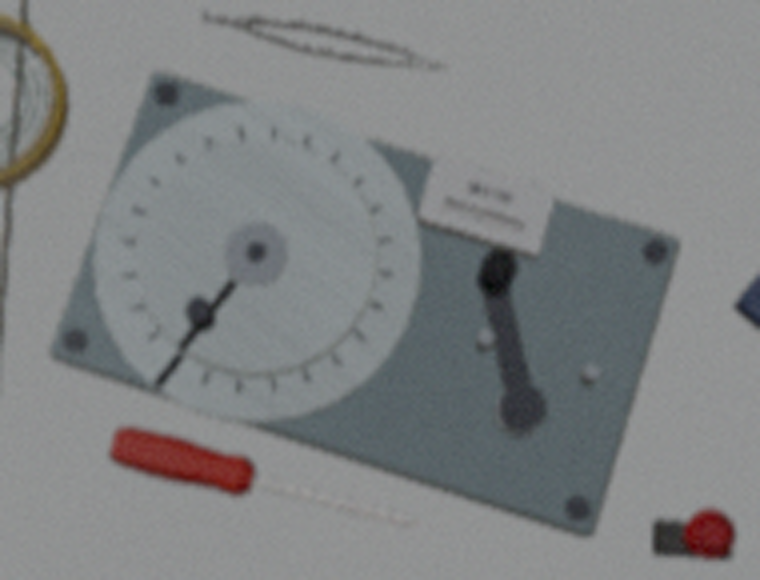

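The knob top is at about (498,264), which puts the lever at its stop (q≈1.05). The index is lined up with the long line, and the bystanders are unmoved.

```bash
python3 -c "
from rig import r
print(r.sign_off())"
```

```text
the job is handed in; nothing more can be done
None
```

I pushed the dial's index mark onto the long line (within about 1°) and the lock lever fully over to its stop, left the bystanders where they stood, and handed in the job; the hand-in gave no verdict.

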